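# Bolt the seal shop's showcase lid for the night

## Robot

A 6-joint arm with a two-finger parallel gripper is mounted at the origin on the work surface. World frame = base frame: x ahead of the robot, y to its left, z up, the work surface at z = 0. Lengths are in m, angles in rad, forces in N, time in s.
With the tool pointing down it reaches from about 0.375 to 0.975 m from the base axis. Payload 3.8 kg.
Tool frame: the origin (TCP) lies on the centre line of the jaws, within the pads' length; the fingertips stand 14 mm ahead of it and the grasp point (between the pads) lies 5 mm behind it; z points along the fingers, y is the line along which they close (so a half turn about z gives the same grasp; the last joint's range is limited). The gripper opens to 85 mm and grips with 20 to 120 N. Pads are 22 mm wide; open, the fingers measure 114 mm over their backs; the gripper's body (76 mm by 85 mm) begins 54 mm behind the grasp point. The pads swing forward as they close: fully open they stand 13 mm farther back than shut.
Start: joints at [-1.205, 0.264, 1.604, -0, 1.274, -0.037], TCP at [0.265, -0.621, 0.245] pointing down, gripper open.
Joint ranges: [-2.63, 2.63], [-0.94, 2.18], [0.31, 2.57], [-1.31, 4.45], [0, 2.66], [-2.55, 2.55]. Speed limits (rad/s): [2.57, 2.57, 3.14, 3.14, 3.14, 3.14].

## Interface

Orientations are given as a rotation vector (axis times angle).
In Python, from workcell import bot, eyes, spot_in gives the robot as it stands.
- The arm moves only by the tool carry_out, never from a script. Its argument "series" is text: rows parted by semicolons, each of 4 numbers parted by spaces: the shift along the world's x, y, z in m, then the turn about the world's z in degrees. In form: tx ty tz roll; .... A call has 1 to 20 rows; each row shifts and turns the commanded pose from where the row before left it; what a row does not reach is not made up. A row lasts 1/8 s, in which the tool goes at most 62.5 mm and 10.7 degrees, less where a joint would pass 70% of its speed; a pose out of reach is approached as far as the arm can. A call is refused whole if a number of a shift passes 0.0625 or a number of a turn 10.7, either way. A call with a gripper value outside its range is refused whole. "jaw" is the gripper command: -1 is shut, 1 is fully open, values between are in proportion, set as the call begins (left out, the last holds). The fingers move at their own pace and stop on an object; "grip_force" is the grip in N (left out, the last holds). Time passes only in rows, so rows that do not move let the fingers close. It gives the time, the measured TCP pose, the force, the opening and the grip force at its end, in the units of the state.
- bot.read_state(): the state, without advancing time (a new reading comes with each control period).
- eyes.read_camera(name): name is "side" or "top" or "wrist"; returns (picture, depth): 420x560x3 uint8, blue, green, red; 420x560 float32, m along the optical axis (not along the pixel's ray), 0 where there is no reading.
- eyes.get_calibration(name): a dict with "K" (3x3 intrinsics, pixels), "position" and "rotation" of the camera in the world; the wrist camera has in their place "T_tool_cam" (4x4, takes a point from camera to tool coordinates, whose origin is the TCP and whose axes are the flange's). Camera axes: x right, y down, z forward; pixel columns grow to the right and rows downward; lengths in m; the calibration is good to about 2 mm. A picture is of the moment at which its call begins: read the wrist's pose just before it. get_calibration takes no time and is no camera call.
- bot.finish_job(): hands the job in; it is judged then, once.
Trained networks look in the newest picture that a camera, given by its name, has taken for a name from the list of things; names that differ only in an ending like _2 or _b are one class to them, and where a whole thing is asked for, a point or a joint stands for the part that bears it (a point fixed in the world has none). Each returns a list of dicts, best first, with "score" (0 to 1); they miss things now and then, are a little off and sometimes report something else, mostly with a low value. They report only what shows in the picture. A call takes as long as a camera call.
- spot_in(camera, target): "rect" ([centre column, centre row, width, height] in pixels, round what is visible of it).
The state is a dict: "time": time; "q": joint angles; "joint_vel": joint speeds; "joint_torque": joint torques, N m; "tool_pos": TCP position; "tcp_rot": TCP orientation; "wrist_force": force on the tool from outside, world axes, zero at the start; "torque": the same for the moment, N m; "width": opening from 0.0 (shut) to 1.0 (fully open); "grip_force": force on a finger pad.
Only numpy, scipy, OpenCV 4.12 (cv2) and the standard library are available. Lean on these libraries where they do the work, as an engineer would, in place of code of your own. Each camera call takes 0.05 s, during which the arm holds its last target. There are 200 camera calls.

## Task

Bolt the lid of the countertop showcase shut: with the fingertips push the knob of its barrel bolt along the slot until the bolt is fully shot into the keeper, then push the knob over sideways and down into the notch at the end of the slot until it is fully down. Keep the lid shut all the while, and leave the ink tin, the seal and the stapler where they are.

Things in the scene. Friction and masses are not known exactly. Their poses are not given: they have to be found in the camera images.
- bolt (a joint): How far the steel bolt is shot, in m: 0 = fully drawn, 0.060 = fully shot (end stop, bolt through the keeper). It grows towards +y of slot_corner. Starts between 0 and 0.022. Stays where it is left; sliding it takes about 3 N.
- knob (a joint): Angle of the knob about the bolt's axis, rad: 0 = upright in the slot, 1.5 = fully down in the notch (stop), nearly level, pointing to -x of slot_corner. The slot keeps it upright (a hard push only leans it by about 0.3) until bolt is past 0.058; only there can it turn into the notch. Stays where it is left; turning takes 1 to 2 N at the ball.
- lid (a joint): Opening angle of the showcase lid, rad: 0 = shut. Nothing but its own weight (0.9 kg) keeps it shut before it is bolted. Hinged on the side away from the robot.
- knob_ball (a point): Centre of the steel ball, 20 mm in diameter, on the knob's stem (8 mm thick), 34 mm from the bolt's axis: straight above it while upright; to the robot's side and 2 mm above it when down. Fingertips grip it by friction (about 1): half-way over, a push straight down binds, so follow the ball's arc, moving on towards -x of slot_corner while pressing down.
- slot_corner (a point): Point on the bolt's axis (centre line of the rod) under the corner of the L-shaped slot, 13 mm above the lid's front rail, fixed to the lid. Axes: +y along the bolt, the way it is shot (left, to the keeper); -x towards the robot, where the notch goes down; z up. The knob's stem (its axis) stands over it when bolt = 0.060. Slot and notch are 11 mm wide.
- case: Wooden showcase, 260 mm deep (x), 420 mm wide (y), 90 mm high, fixed on the counter. Origin: centre of its underside; -x faces the robot. Its top is level: glazed lid on the right and, on the left (+y), a fixed end board 99 mm wide. The bolt lies along y on the lid's front rail (80 mm deep), its axis 88 mm towards the robot from the case's centre.
- ink_tin_mid (a point): Bystander: round black tin, 65 mm in diameter, 21 mm high, on the end board of the showcase, behind the seal as seen from the robot; point at its centre.
- seal_mid (a point): Bystander: round dark wooden seal standing upright on the end board, 24 mm in diameter, 60 mm high; point at its centre, half-way up.
- stapler_mid (a point): Bystander: black desk stapler, 135 mm long (its y), 36 mm wide, about 55 mm high, on the counter between robot and showcase; point at its centre 25 mm up.
- tube_mid (a point): Mid-length point on the axis of the bolt's slotted steel tube, which is fixed on the lid's front rail: 22 mm in diameter, 144 mm long, top 11 mm above the axis, on a base plate 44 mm wide and 150 mm long. Same axes as slot_corner, which lies 20 mm further along +y.
- keeper (a point): Top centre of the keeper, a steel staple 27 mm wide, 18 mm long and 27 mm high on the fixed end board, into which the 14 mm rod is shot.

How it is judged:
On the way, in this order (a step that is already met when the one before it is completed fails the run):
1. the bolt is pushed most of the way along its slot, knob still upright (value of joint bolt above 0.05 m and value of joint knob below 0.5 rad).
2. the knob is pushed down into the notch (value of joint bolt above 0.056 m and value of joint knob above 1.35 rad), for 0.1 s.
At the end, for the whole second after the job is handed in: The bolt is shot to within 4 mm of its end stop, the knob is down in the notch to within 0.15 rad of its stop and at rest, the lid is shut (within 0.02 rad), and the tin, seal and stapler are within 20 mm of where they stood (all of step 2 and value of joint lid below 0.02 rad and velocity of joint knob between -0.05 and 0.05 rad/s and distance of each of ink_tin_mid, seal_mid, stapler_mid from where it was at the start of the episode below 0.02 m); the robot touches nothing.
It fails at once if the lid was lifted (value of joint lid above 0.04 rad).
It fails at once if a bystander was moved, lifted or knocked over (distance of any of ink_tin_mid, seal_mid, stapler_mid from where it was at the start of the episode above 0.02 m).
It also fails if it takes over 42 s, if anything falls off the work surface, if the arm or the gripper's body presses on something with over 40 N, if the wrist force passes 120 N, or if a joint passes its speed limit or range.

## Working session

There is one attempt and no reset: what is moved stays moved. The work goes in short steps, Python scripts to look and compute and a tool call to move; the robot and the scene stay as the last step left them, time stands still between calls to the robot, and variables do not carry over. Pictures are saved under pics/ and viewed, at most 10 in all, crops included, and the job is handed in when it is done.

Besides the shell and the picture viewer there is one more tool, called after "Request:" as name(argument=value, ...) on one line, values as JSON. carry_out: Moves the arm, as the interface text tells. Its arguments: {"type":"object","properties":{"series":{"type":"string"},"jaw":{"type":"number"},"grip_force":{"type":"number"}},"required":["series"]}

```bash
mkdir -p pics; cat > h.py <<'E'
import numpy as np,cv2
from workcell import bot,eyes,spot_in
from scipy.spatial.transform import Rotation as R
def pose(cam):
    c=eyes.get_calibration(cam)
    if 'T_tool_cam' in c:
        s=bot.read_state();T=np.eye(4);T[:3,:3]=R.from_rotvec(s['tcp_rot']).as_matrix();T[:3,3]=s['tool_pos']
        T=T@np.array(c['T_tool_cam']);return np.array(c['K']),T[:3,:3],T[:3,3]
    r=np.array(c['rotation']); r=r if r.shape==(3,3) else R.from_rotvec(r).as_matrix()
    return np.array(c['K']),r,np.array(c['position'])
def cloud(d,P):
    K,r,p=P;v,u=np.mgrid[:d.shape[0],:d.shape[1]]
    X=np.stack([(u-K[0,2])/K[0,0]*d,(v-K[1,2])/K[1,1]*d,d],-1)
    return X@r.T+p
E
python3 - <<'E'
from h import *
s=bot.read_state();print(s['time'],s['tool_pos'],s['tcp_rot'])
for c in ['side','top']:
    P=pose(c);im,d=eyes.read_camera(c);cv2.imwrite(f'pics/{c}0.png',im);W=cloud(d,P);np.save(f'{c}0.npy',W);print(c,P[2],P[1].round(2).tolist())
    for n in ['case','knob_ball','tube_mid','keeper','seal_mid','ink_tin_mid','stapler_mid']:
        for o in spot_in(c,n)[:2]:
            u,v=[int(round(x)) for x in o['rect'][:2]]
            print(n,round(o['score'],2),np.round(o['rect']),W[v,u].round(3))
E
```

```text
0.0 [ 0.26433384 -0.62033448  0.24395812] [-3.07594707e+00 -6.27922761e-01  5.65354442e-04]
side [ 0.50817448 -0.44367471  0.56387973] [[0.98, -0.13, 0.16], [-0.2, -0.66, 0.73], [0.01, -0.74, -0.67]]
case 0.96 [293. 242. 255. 236.] [0.629 0.001 0.085]
knob_ball 0.64 [225. 198.  14.  19.] [0.535 0.068 0.133]
tube_mid 0.71 [299. 236. 238. 182.] [0.641 0.012 0.085]
keeper 0.55 [291. 239. 248. 230.] [0.627 0.008 0.084]
seal_mid 0.9 [214. 140.  14.  35.] [0.534 0.243 0.127]
ink_tin_mid 0.77 [249. 141.  30.  25.] [0.6   0.253 0.11 ]
stapler_mid 0.97 [201. 306.  50.  90.] [ 0.48  -0.062  0.047]
top [0.46928046 0.03938217 0.8549457 ] [[-0.02, -0.99, 0.17], [-1.0, 0.03, 0.01], [-0.02, -0.17, -0.99]]
case 0.67 [256. 207. 229. 179.] [0.615 0.1   0.087]
case 0.49 [241. 251.  58.  19.] [0.524 0.129 0.109]
knob_ball 0.49 [265. 244.   8.  14.] [0.533 0.079 0.144]
tube_mid 0.83 [277. 201. 186. 167.] [0.627 0.057 0.084]
keeper 0.97 [254. 210. 228. 180.] [0.609 0.104 0.086]
keeper 0.52 [173. 218.  35.  30.] [0.592 0.264 0.111]
seal_mid 0.52 [177. 247.  19.  15.] [0.531 0.244 0.146]
ink_tin_mid 0.62 [171. 218.  40.  27.] [0.592 0.268 0.111]
stapler_mid 0.88 [324. 276.  60.  32.] [ 0.472 -0.038  0.047]
```

```bash
python3 - <<'E'
import cv2
a=cv2.imread('pics/side0.png')[100:380,130:430];b=cv2.imread('pics/top0.png')[110:310,120:400]
cv2.imwrite('pics/a.png',cv2.resize(a,None,fx=2.1,fy=2.1,interpolation=2));cv2.imwrite('pics/b.png',cv2.resize(b,None,fx=2.8,fy=2.8,interpolation=2))
E
```

```text
(no output)
```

View pics/a.png

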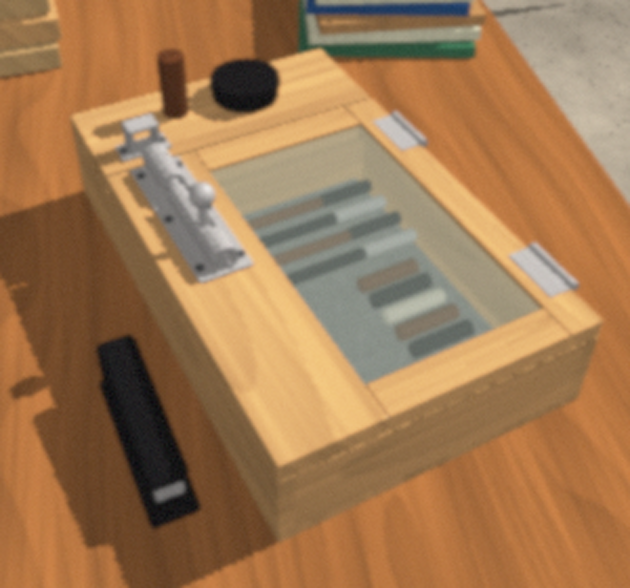

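View pics/b.png

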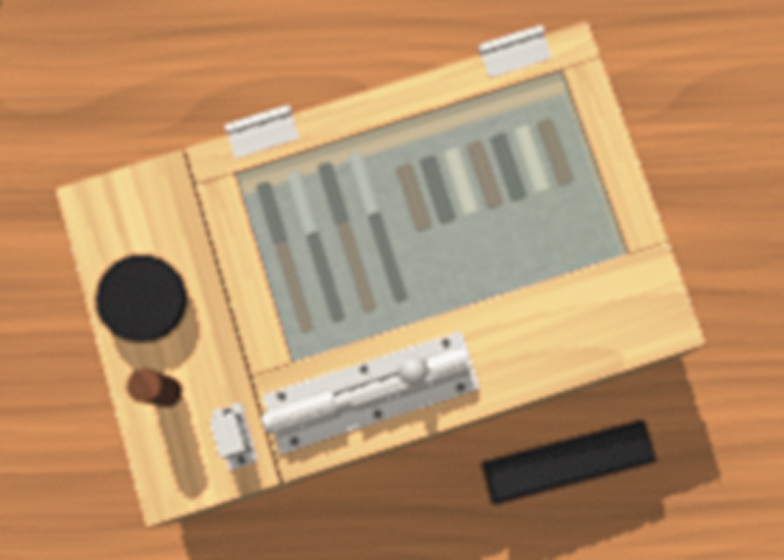

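The pictures show the case yawed about 16°. In the top crop the bolt runs from (465,360) to the keeper at (230,435), with the ball near (413,370). The seal and tin are on the end board and the stapler is in front. Next I fit the geometry.

```bash
python3 - <<'E'
from h import *
from scipy.optimize import least_squares
s=bot.read_state();X=R.from_rotvec(s['tcp_rot']).as_matrix();print('tool yaw',np.degrees(np.arctan2(X[1,0],X[0,0])),X[:,2].round(3))
# case rect from top view
for c in ['top','side']:
    W=np.load(f'{c}0.npy').reshape(-1,3)
    m=(W[:,2]>.08)&(W[:,2]<.098)&(W[:,0]>.4)&(W[:,0]<.85)&(abs(W[:,1])<.4)
    Q=W[m]; r=cv2.minAreaRect(Q[:,:2].astype(np.float32));print(c,'case',r,'z',np.median(Q[:,2]))
    if c=='top':
        a=r[2]; a=a if a<45 else a-90; cen=np.array(r[0]); z0=np.median(Q[(Q[:,1]>.2)][:,2]);print('endboard z',z0)
        ex=np.array([np.cos(np.radians(a)),np.sin(np.radians(a))]);ey=np.array([-ex[1],ex[0]]);print('yaw',a)
    L=np.c_[(W[:,:2]-cen)@ex,(W[:,:2]-cen)@ey,W[:,2]]
    t=L[(L[:,2]>z0+.012)&(L[:,2]<z0+.05)&(abs(L[:,0]+.088)<.02)&(L[:,1]<.105)&(L[:,1]>-.1)]
    rod=t[t[:,2]<z0+.03]; print('tube x,y range z',np.median(rod[:,0]),np.percentile(rod[:,1],[1,99]),np.percentile(rod[:,2],95),len(rod))
    p=np.polyfit(rod[:,1],rod[:,0],1);print('axis slope deg',np.degrees(p[0]))
    k=L[(L[:,2]>z0+.012)&(abs(L[:,0]+.088)<.02)&(L[:,1]>.105)&(L[:,1]<.16)];print('keeper',k.mean(0),k.min(0),k.max(0),len(k))
    b=t[t[:,2]>z0+.04-.004]
    b=L[(L[:,2]>z0+.04)&(abs(L[:,0]+.088)<.03)&(abs(L[:,1])<.1)]
    f=least_squares(lambda q:np.linalg.norm(b-q,axis=1)-.01,b.mean(0)-[0,0,.005],loss='soft_l1',f_scale=.001)
    print('ball local',f.x.round(4),'world',(cen+ex*f.x[0]+ey*f.x[1]).round(4),f.x[2].round(4),len(b),b[:,2].max())
    for n,(lx,ly) in dict(sl=(-.088,0)).items(): pass
print('axes',ex,ey,'cen',cen)
E
```

```text
tool yaw 23.07862962347095 [ 0.  0. -1.]
top case ((0.6230546832084656, 0.10676635801792145), (0.26667577028274536, 0.4208013117313385), 16.698509216308594) z 0.08822108889746094
endboard z 0.08940317763924799
yaw 16.698509216308594
tube x,y range z -0.09248455353043891 [-0.04065164  0.10316315] 0.11405280464703675 745
axis slope deg 0.4728049646387489
keeper [-0.09171215  0.1303103   0.11535381] [-0.10490234  0.10533484  0.1052074 ] [-0.07771164  0.14153476  0.11925456] 146
ball local [-0.0911 -0.0043  0.1361] world [0.537  0.0764] 0.1361 86 0.14860089153119704
side case ((0.6234414577484131, 0.1062873899936676), (0.26720526814460754, 0.42299461364746094), 16.72657012939453) z 0.08869573508720938
tube x,y range z -0.09474496096634825 [-0.0434607   0.09952963] 0.11432310577287254 754
axis slope deg -0.03342099017995851
keeper [-0.09213019  0.12809197  0.11361978] [-0.10496262  0.11940436  0.10169955] [-0.07697334  0.14082662  0.11843294] 157
ball local [-0.0907 -0.0051  0.1365] world [0.5376 0.0758] 0.1365 130 0.14756195145367473
axes [0.95782997 0.2873356 ] [-0.2873356   0.95782997] cen [0.62305468 0.10676636]
```

Request:
carry_out(series="0.0204 0.0466 0 -3.2; 0.0204 0.0466 0 -3.2; 0.0204 0.0466 0 0; 0.0204 0.0466 0 0; 0.0204 0.0466 0 0; 0.0204 0.0466 0 0; 0.0204 0.0466 0 0; 0.0204 0.0466 0 0; 0.0204 0.0466 0 0; 0.0204 0.0466 0 0; 0.0204 0.0466 0 0; 0.0204 0.0466 0 0; 0.0204 0.0466 0 0; 0.0204 0.0466 0 0; 0 0 0 0; 0 0 0 0", jaw=-1, grip_force=40)

```text
time: 2.8
tool_pos: [0.5499, 0.0313, 0.2452]
tcp_rot: [3.108, 0.457, -0.001]
wrist_force: [-0.2, -0.1, -1.1]
width: 0.0
grip_force: 0.0
```

Request:
carry_out(series="0 0 -0.035 0; 0 0 -0.035 0; 0 0 -0.022 0; 0 0 -0.01 0; 0 0 0 0; 0 0 0 0")

```text
time: 3.55
tool_pos: [0.5511, 0.031, 0.1446]
tcp_rot: [3.108, 0.455, 0.003]
wrist_force: [0.6, 0.7, 1.1]
width: 0.0
grip_force: 0.0
```

```bash
python3 - <<'E'
from h import *
P=pose('side');im,d=eyes.read_camera('side')
s=bot.read_state();print(s['tool_pos'],s['wrist_force'])
cv2.imwrite('pics/c.png',cv2.resize(im[120:280,150:330],None,fx=3.5,fy=3.5,interpolation=2))
E
```

```text
[0.5512028  0.03116323 0.14474197] [ 0.24232776 -0.68407519 -0.41521091]
```

View pics/c.png

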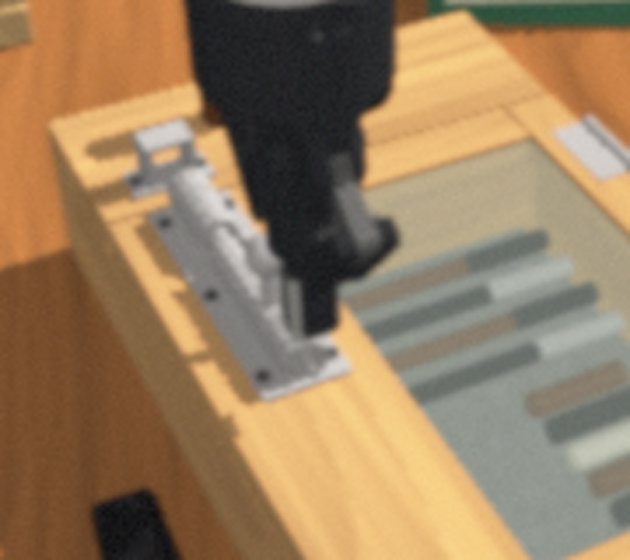

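The closed fingertips stand over the tube, right behind the ball, at about (310,300) in the crop. I push along +y of the bolt.

Request:
carry_out(series="-0.0017 0.0057 0 0; -0.0017 0.0057 0 0; -0.0017 0.0057 0 0; -0.0017 0.0057 0 0; -0.0017 0.0057 0 0; -0.0017 0.0057 0 0; -0.0017 0.0057 0 0; -0.0017 0.0057 0 0; -0.0017 0.0057 0 0; -0.0017 0.0057 0 0; 0 0 0 0")

```text
time: 4.97
tool_pos: [0.5329, 0.0892, 0.1433]
tcp_rot: [-3.107, -0.456, 0.0]
wrist_force: [-0.1, 0.4, 0.7]
width: -0.001
grip_force: 0.2
```

Request:
carry_out(series="-0.0009 0.0029 0 0; -0.0009 0.0029 0 0; -0.0009 0.0029 0 0; 0 0 0 0")

```text
time: 5.48
tool_pos: [0.5304, 0.0974, 0.1433]
tcp_rot: [-3.108, -0.456, -0.0]
wrist_force: [0.5, -1.2, 0.0]
width: -0.001
grip_force: 0.7
```

```bash
cat > ball.py <<'E'
from h import *
cen=np.array([.62305,.10677]);ex=np.array([.95783,.28734]);ey=np.array([-.28734,.95783])
s=bot.read_state();print('tcp local',(s['tool_pos'][:2]-cen)@ex,(s['tool_pos'][:2]-cen)@ey,s['tool_pos'][2],s['wrist_force'].round(1) if hasattr(s['wrist_force'],'round') else s['wrist_force'])
ims=[]
for c in ['side','top']:
    P=pose(c);im,d=eyes.read_camera(c);ims.append(im)
    for o in spot_in(c,'knob_ball')[:2]:
        u,v=[int(round(x)) for x in o['rect'][:2]];W=cloud(d,P)[v,u]
        print(c,round(o['score'],2),np.round(o['rect']),(W[:2]-cen)@ex,(W[:2]-cen)@ey,W[2])
a=cv2.resize(ims[0][120:280,150:280],None,fx=3,fy=3,interpolation=2);b=cv2.resize(ims[1][170:290,160:300],(560,480),interpolation=2)
import sys;cv2.imwrite(f'pics/{sys.argv[1]}.png',np.hstack([a,b])[:, :800])
E
python3 ball.py d
```

```text
tcp local -0.09138265701240497 0.01765129114007865 0.14331404161880937 [ 0.5 -1.2  0. ]
```

View pics/d.png

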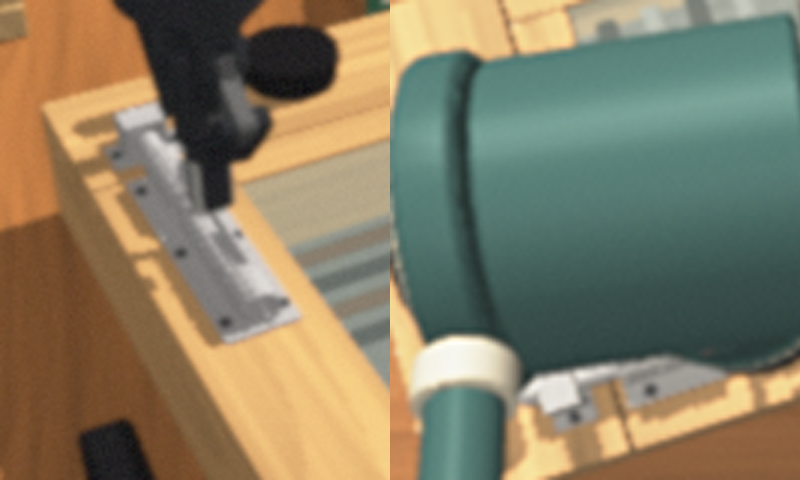

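The slot is now empty behind the fingertips, so the ball is moving ahead of them, hidden from view. I push on until the force rises.

Request:
carry_out(series="-0.0006 0.0019 0 0; -0.0006 0.0019 0 0; -0.0006 0.0019 0 0; 0 0 0 0")

```text
time: 6.18
tool_pos: [0.5287, 0.103, 0.1433]
tcp_rot: [-3.108, -0.456, -0.0]
wrist_force: [0.6, -2.9, -1.1]
width: -0.003
grip_force: 0.9
```

Request:
carry_out(series="-0.0004 0.0014 0 0; -0.0004 0.0014 0 0; 0 0 0 0")

```text
time: 6.55
tool_pos: [0.5279, 0.1058, 0.1433]
tcp_rot: [-3.108, -0.456, -0.0]
wrist_force: [1.3, -2.0, 0.5]
width: -0.001
grip_force: 0.9
```

Request:
carry_out(series="-0.0004 0.0014 0 0; -0.0004 0.0014 0 0; 0 0 0 0")

```text
time: 6.92
tool_pos: [0.5276, 0.1069, 0.1433]
tcp_rot: [3.105, 0.456, 0.001]
wrist_force: [2.5, -7.5, -0.3]
width: -0.0
grip_force: 3.8
```

Request:
carry_out(series="-0.0004 0.0014 0 0; 0 0 0 0")

```text
time: 7.18
tool_pos: [0.5275, 0.1072, 0.1434]
tcp_rot: [3.103, 0.457, 0.001]
wrist_force: [3.3, -12.4, -0.5]
width: 0.0
grip_force: 5.5
```

Request:
carry_out(series="0.0015 -0.0048 0 0; 0.0015 -0.0048 0 0; 0 0 0.025 0; 0 0 0.025 0; 0.01 0.003 0 0; 0.01 0.003 0 0; 0.01 0.003 0 0; 0.008 0.0025 0 0; 0 0 0 0")

```text
time: 8.3
tool_pos: [0.568, 0.1119, 0.1925]
tcp_rot: [-3.108, -0.456, 0.002]
wrist_force: [0.3, 0.3, 0.0]
width: -0.001
grip_force: 0.0
```

```bash
python3 ball.py e
```

```text
tcp local -0.05121572007603883 0.02072371910152893 0.19250367477200897 [0.3 0.3 0. ]
side 0.7 [212. 178.  11.  22.] -0.09496042217822942 0.04237659508284047 0.13389566826838117
```

View pics/e.png

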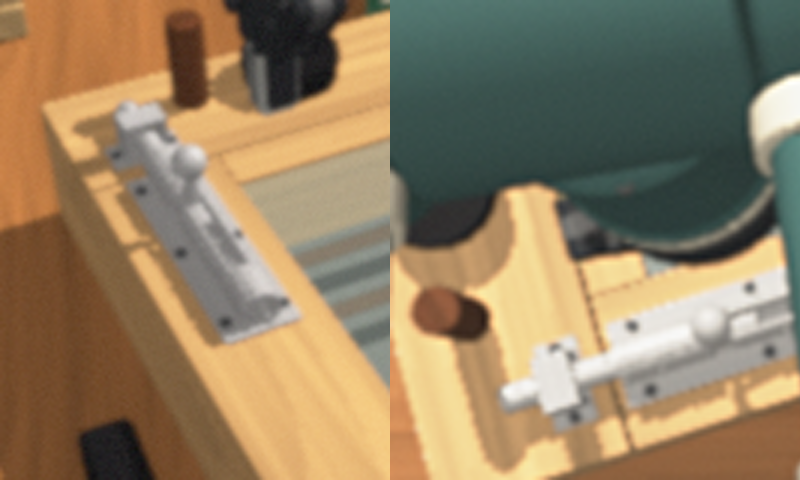

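The rod is through the keeper and the ball is upright at about (710,320) in the right half. Now I move behind the ball on its +x side.

Request:
carry_out(series="-0.0042 0.0139 0 0; -0.0042 0.0139 0 0; 0 0 -0.025 0; 0 0 -0.022 0; 0 0 0 0; 0 0 0 0")

```text
time: 9.25
tool_pos: [0.5596, 0.1402, 0.1471]
tcp_rot: [-3.108, -0.456, -0.002]
wrist_force: [0.2, 0.8, -0.2]
width: 0.0
grip_force: 0.0
```

Request:
carry_out(series="-0.005 -0.0015 0 0; -0.005 -0.0015 0 0; -0.003 -0.0009 0 0; -0.003 -0.0009 0 0; 0 0 0 0")

```text
time: 9.88
tool_pos: [0.543, 0.1346, 0.1463]
tcp_rot: [-3.108, -0.455, 0.0]
wrist_force: [-0.3, 0.2, 0.3]
width: -0.003
grip_force: 0.0
```

Request:
carry_out(series="-0.0027 -0.0008 0 0; -0.0027 -0.0008 0 0; -0.0027 -0.0008 0 0; -0.0027 -0.0008 0 0; -0.0027 -0.0008 0 0; 0 0 0 0")

```text
time: 10.62
tool_pos: [0.5292, 0.1306, 0.1461]
tcp_rot: [3.108, 0.456, -0.001]
wrist_force: [0.8, 0.3, -0.7]
width: -0.001
grip_force: 0.1
```

```bash
python3 ball.py f
```

```text
tcp local -0.08300290042888919 0.04976026750267471 0.1460736417453566 [ 0.8  0.3 -0.7]
side 0.46 [207. 180.  19.  16.] -0.10471867202885819 0.03901144662625089 0.135632099028192
top 0.25 [257. 208. 230. 178.] -0.09603877432227205 -0.013566106659481113 0.5033424532177866
```

View pics/f.png

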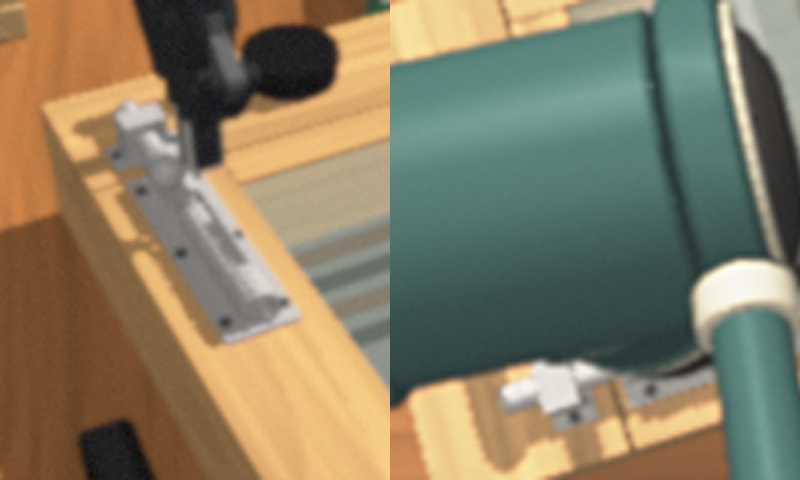

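The ball leans towards the robot in front of the fingertips, at about (170,165) in the left half, with little force. I follow the arc.

Request:
carry_out(series="-0.0027 -0.0008 0 0; -0.0027 -0.0008 0 0; -0.0027 -0.0008 0 0; -0.0027 -0.0008 0 0; -0.0027 -0.0008 0 0; 0 0 0 0")

```text
time: 11.58
tool_pos: [0.5159, 0.1266, 0.1463]
tcp_rot: [3.108, 0.456, -0.001]
wrist_force: [0.3, 0.7, 0.2]
width: -0.007
grip_force: 0.1
```

Request:
carry_out(series="-0.0029 -0.0009 -0.001 0; -0.0029 -0.0009 -0.001 0; -0.0029 -0.0009 -0.0015 0; -0.0024 -0.0007 -0.002 0; -0.0024 -0.0007 -0.002 0; 0 0 0 0")

```text
time: 12.32
tool_pos: [0.5022, 0.1225, 0.1384]
tcp_rot: [3.108, 0.456, -0.002]
wrist_force: [-1.0, -0.7, -0.1]
width: -0.003
grip_force: 0.0
```

Request:
carry_out(series="-0.0019 -0.0006 -0.0018 0; -0.0019 -0.0006 -0.0018 0; -0.0014 -0.0004 -0.002 0; -0.0014 -0.0004 -0.002 0; 0 0 0 0")

```text
time: 12.95
tool_pos: [0.4957, 0.1205, 0.1308]
tcp_rot: [3.108, 0.456, -0.001]
wrist_force: [0.1, 1.4, -0.5]
width: 0.001
grip_force: 0.0
```

Request:
carry_out(series="-0.0005 -0.0001 -0.0015 0; 0 0 -0.0015 0; 0 0 0 0")

```text
time: 13.32
tool_pos: [0.4955, 0.1204, 0.1288]
tcp_rot: [3.108, 0.456, -0.001]
wrist_force: [-2.6, -1.0, 6.6]
width: 0.002
grip_force: 2.9
```

Request:
carry_out(series="-0.0005 0 -0.0015 0; 0 0 -0.001 0; 0 0 0 0")

```text
time: 13.7
tool_pos: [0.4955, 0.1205, 0.1282]
tcp_rot: [3.108, 0.456, 0.0]
wrist_force: [-6.0, -2.3, 16.1]
width: 0.0
grip_force: 7.9
```

Request:
carry_out(series="0 0 0.004 0; 0 0 0.03 0; 0 0 0.05 0; -0.03 -0.05 0.03 0; -0.03 -0.06 0 0; -0.03 -0.06 0 0; 0 -0.06 0 0; 0 0 0 0")

```text
time: 14.7
tool_pos: [0.4101, -0.1026, 0.2384]
tcp_rot: [3.109, 0.444, 0.001]
wrist_force: [-0.5, 0.5, 0.8]
width: 0.0
grip_force: 0.0
```

```bash
python3 ball.py g
```

```text
tcp local -0.2640760296265893 -0.13934437600536448 0.23839219002674492 [-0.5  0.5  0.8]
side 0.73 [200. 194.  22.  11.] -0.11810080025057092 0.04336834737145949 0.10831728314463196
top 0.69 [246. 266.   7.  18.] -0.11989961659967262 0.048618940445908435 0.1110055253294584
```

View pics/g.png

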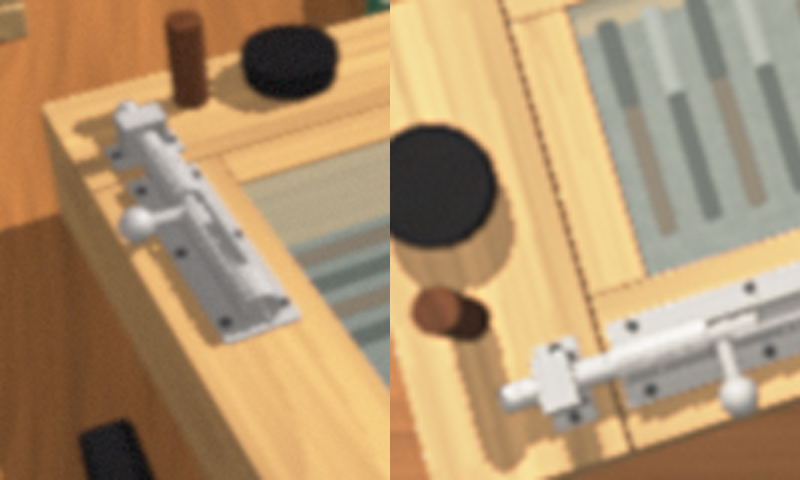

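The knob is down, with the ball at about (740,395) in the right half. A sphere fit checks its height before I hand in.

```bash
python3 - <<'E'
from h import *
from scipy.optimize import least_squares
cen=np.array([.62305,.10677]);ex=np.array([.95783,.28734]);ey=np.array([-.28734,.95783])
for c in ['top','side']:
    P=pose(c);im,d=eyes.read_camera(c);W=cloud(d,P).reshape(-1,3);L=np.c_[(W[:,:2]-cen)@ex,(W[:,:2]-cen)@ey,W[:,2]]
    b=L[(L[:,2]>.100)&(L[:,2]<.13)&(abs(L[:,0]+.128)<.014)&(abs(L[:,1]-.05)<.02)]
    f=least_squares(lambda q:np.linalg.norm(b-q,axis=1)-.01,b.mean(0)-[0,0,.005],loss='soft_l1',f_scale=.001)
    print(c,f.x.round(4),len(b),np.percentile(b[:,2],95))
E
```

```text
top [-0.1252  0.0499  0.1045] 86 0.11473662836803342
side [-0.1247  0.0493  0.1051] 121 0.11506433574584302
```

```bash
python3 -c "
from workcell import bot
print(bot.finish_job())"
```

```text
the job is handed in; nothing more can be done
None
```

The bolt is fully shot through the keeper and the knob is down at its stop (measured ball height 2 mm above the axis). In the last picture the lid looked shut and the tin, seal and stapler undisturbed. The job is handed in; no verdict came back.

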